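Shut and latch the guard gate of a bench test bay

TASK

One of the two guarded test bays on the repair bench has been left open: the gate with the yellow paddle on its drop bar stands ajar. Lift that bar by its paddle so it passes over the catch on the latch post, swing the gate fully shut, and let the bar drop back down into the catch, then let go. Leave the other bay's gate, with the red paddle, alone.

Things in the scene. Friction and masses are not known exactly. Their poses are not given: they have to be found in the camera images.
- bay_grip (a point): Centre of the upright yellow paddle, handle of the drop bar: 16 mm thick (x), 34 wide (y), 44 tall (z). Bar down, it is 150 mm above the bench, 50 above the gate's top rail. Axes of the bar: x normal to the gate, the way it shuts; y along the bar to the hinge; z up. Gate's upright hinge axis: 145 mm along +y. Bar's pivot pin (parallel to x): 120 mm along +y, 32 below. Bar ends 105 mm along -y.
- bay_gate (a joint): Opening angle of that gate, rad: 0 fully shut (hard stop; bar over the middle of the catch), growing to at most 1.1 as it swings out towards the robot. From above it shuts anticlockwise. Light friction: it stays where left.
- bay_bar (a joint): Angle of that steel bar, rad: 0 level (down), up to 0.8 as the paddle is lifted; light, falls by its own weight. Bar 10 mm thick, 14 high. Catch on the latch post, 87 mm past the paddle: a slot 32 mm wide, its front lip 19 mm and back stop 49 mm above the lowered bar's underside. To clear the lip raise the paddle 13 mm or more (25 to 50 is comfortable).
- bay2_grip (a point): Centre of the red paddle on the other bay, of the same make; its gate is shut and its bar down. Bystander, to be left alone.

How it is judged:
By the outcome, as a careful person would: the job done as asked, in the order asked, and still so for the second after the job is handed in, with the robot touching nothing.
It also fails if it takes over 37 s, if anything falls off the work surface, if the arm or the gripper's body presses on something with over 40 N, if the wrist force passes 120 N, or if a joint passes its speed limit or range.

ROBOT

A 6-joint arm with a two-finger parallel gripper is mounted at the origin on the work surface. World frame = base frame: x ahead of the robot, y to its left, z up, the work surface at z = 0. Lengths are in m, angles in rad, forces in N, time in s.
With the tool pointing down it reaches from about 0.35 to 0.925 m from the base axis. Payload 6.4 kg.
Tool frame: the origin (TCP) lies on the centre line of the jaws, within the pads' length; the fingertips stand manip.tips_ahead ahead of it and the grasp point (between the pads) lies 5 mm behind it (manip.tips_ahead is the distance from the TCP to the fingertips, in m); z points along the fingers, y is the line along which they close (so a half turn about z gives the same grasp; the last joint's range is limited). The gripper opens to 94 mm and grips with 3 to 60 N. Pads are 16 mm wide; open, the fingers measure 119 mm over their backs; the gripper's body (75 mm by 177 mm) begins 78 mm behind the grasp point.
Start: joints at [-1.289, 0.245, 1.558, -0, 1.339, -0.174], TCP at [0.286, -0.584, 0.219] pointing down, gripper open.
Joint ranges: [-3.13, 3.13], [-1.02, 2.26], [0.13, 2.54], [-0.95, 4.09], [0.21, 2.88], [-2.74, 2.74]. Speed limits (rad/s): [2.57, 2.57, 3.14, 3.14, 3.14, 3.14].

INTERFACE

Orientations are given as [roll, pitch, yaw] about the fixed x, y, z axes, in that order (R = Rz(yaw) Ry(pitch) Rx(roll)).
In Python, from workcell import manip, imaging, order gives the robot as it stands.
- The arm moves only by the tool arm_command, never from a script. Its argument "increments" is a list of rows, each a list of 3 entries, a list of its own where there are three numbers: the turn, a rotation vector about the tool's x, y, z in rad, then the shift along the tool's x, y, z in m, then the finger opening in m, from 0 to 0.094. In form: [[[ax, ay, az], [dx, dy, dz], jaw], ...]. A call has 1 to 20 rows; each row is the pose to reach, as a shift and turn from the pose commanded when the call began, along the tool's axes at that moment; what a row does not reach only later rows make up. A row lasts 1/12 s, in which the tool goes at most 41.7 mm and 7.16 degrees, less where a joint would pass 70% of its speed; a pose out of reach is approached as far as the arm can. A call with a gripper value outside its range is refused whole. The fingers move at their own pace and stop on an object; the grip force is fixed at half the most. Time passes only in rows, so rows that repeat a pose let the fingers close. It gives the time, the measured TCP pose, the force, the opening and the grip force at its end, in the units of the state.
- manip.get_obs(): the state, without advancing time (a new reading comes with each control period).
- imaging.camera(name): name is "scene" or "top"; returns a dict with "image" (400x640x3 uint8, blue, green, red), "fx", "fy", "cx", "cy" (pixels), "k1" (the pictures are not rectified: a ray, as slopes to the right and down, at radius r is drawn at 1 + k1 r^2 times it, then the intrinsics apply), "position" and "attitude" of the camera in the world. Camera axes: x right, y down, z forward; pixel columns grow to the right and rows downward; lengths in m; the calibration is good to about 2 mm. A picture is of the moment at which its call begins. There is no depth.
- order.hand_in(): hands the job in; it is judged then, once.
The state is a dict: "time": time; "qpos": joint angles; "dq": joint speeds; "joint_torque": joint torques, N m; "tool_pos": TCP position; "eef_rot": TCP orientation; "ft_force": force on the tool from outside, world axes, zero at the start; "torque": the same for the moment, N m; "width": finger opening in m; "gripper_force": force on a finger pad.
Only numpy, scipy, OpenCV 4.12 (cv2) and the standard library are available. Lean on these libraries where they do the work, as an engineer would, in place of code of your own. Each camera call takes 0.05 s, during which the arm holds its last target. There are 200 camera calls.

## Working session

There is one attempt and no reset: what is moved stays moved. The work goes in short steps, Python scripts to look and compute and a tool call to move; the robot and the scene stay as the last step left them, time stands still between calls to the robot, and variables do not carry over. Pictures are saved under pics/ and viewed, at most 10 in all, crops included, and the job is handed in when it is done.

Besides the shell and the picture viewer there is one more tool, called after "Emit:" as name([rows], argument=value, ...), one row to a line, values as JSON. arm_command: Moves the arm, as the interface text tells. Its arguments: {"type":"object","properties":{"increments":{"type":"array","items":{"type":"array"}}},"required":["increments"]}

```bash
mkdir -p pics; ls
python3 - <<'E'
from workcell import manip, imaging, order
import cv2
o=manip.get_obs(); print({k:o[k] for k in('time','tool_pos','eef_rot','width')}, manip.tips_ahead)
for n in('scene','top'):
    c=imaging.camera(n); cv2.imwrite(f'pics/{n}0.png',c['image'])
    print(n,{k:v for k,v in c.items() if k!='image'})
E
```

```text
pics
{'time': 0.0, 'tool_pos': array([ 0.28595604, -0.58311869,  0.21839712]), 'eef_rot': array([-3.13981993e+00, -2.88908755e-04,  4.55800661e-01]), 'width': 0.09375521243065028} 0.014
scene {'fx': 504.0285234704478, 'fy': 504.0285234704478, 'cx': 320.23248568987447, 'cy': 202.4408907035109, 'k1': -0.11665112962739983, 'position': array([ 1.00052954, -0.72074201,  0.94113115]), 'attitude': array([-2.33017262e+00,  1.98615334e-03,  5.43083100e-01])}
top {'fx': 446.89494694339203, 'fy': 446.89494694339203, 'cx': 315.3750757490545, 'cy': 195.7945376273197, 'k1': -0.023714895768764555, 'position': array([ 0.38184061, -0.01040742,  1.17867939]), 'attitude': array([-2.97628783,  0.03148754, -1.59843262])}
```

View pics/scene0.png

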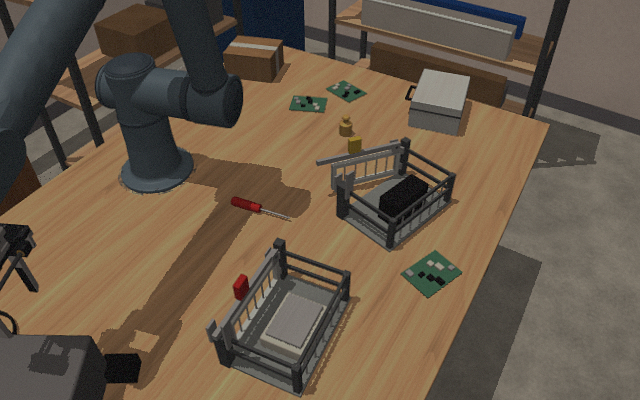

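View pics/top0.png

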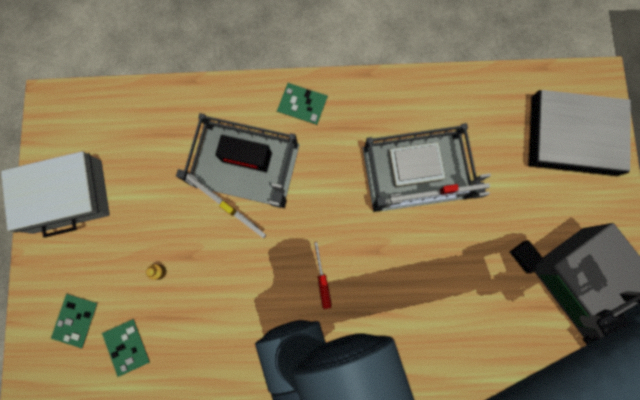

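The scene view shows the yellow paddle at about (355,146) on the open gate. The top view shows it at (227,208), with the hinge at about (183,175), the bar end at (265,235) and the latch post at about (278,193). The red bay is at (450,189) and shut.

```bash
cat > h.py <<'E'
import numpy as np, cv2
from scipy.spatial.transform import Rotation as R
from workcell import manip, imaging
def ray(c,px):
    K=np.array([[c['fx'],0,c['cx']],[0,c['fy'],c['cy']],[0,0,1]])
    s=cv2.undistortPoints(np.array([[px]],float),K,np.array([c['k1'],0,0,0]))[0,0]
    return c['position'],R.from_euler('xyz',c['attitude']).apply([s[0],s[1],1.])
def atz(c,px,z):
    p,d=ray(c,px); return p+d*(z-p[2])/d[2]
def tri(rays):
    A=0;b=0
    for p,d in rays:
        d=d/np.linalg.norm(d);M=np.eye(3)-np.outer(d,d);A=A+M;b=b+M@p
    return np.linalg.solve(A,b)
def yellow(c,near,r=25):
    h=cv2.cvtColor(c['image'],cv2.COLOR_BGR2HSV)
    m=cv2.inRange(h,(22,150,90),(35,255,255));k=np.zeros_like(m)
    cv2.circle(k,near,r,255,-1);m&=k
    v,u=np.nonzero(m);return (u.mean(),v.mean()),len(u),(u.min(),u.max(),v.min(),v.max())
E
python3 - <<'E'
from h import *
s=imaging.camera('scene');t=imaging.camera('top')
ys=yellow(s,(355,146),14);yt=yellow(t,(227,208));print(ys,yt)
print('tri',tri([ray(s,ys[0]),ray(t,yt[0])]), 'top@.16',atz(t,yt[0],.16))
for n,px in dict(hinge=(183,175),end=(265,235),post=(278,193)).items(): print(n,atz(t,px,.12))
f=lambda im,x,y,w,h,k:cv2.resize(im[y:y+h,x:x+w],None,fx=k,fy=k,interpolation=cv2.INTER_CUBIC)
a=f(t['image'],165,105,150,140,4);cv2.imwrite('pics/tc.png',a)
cv2.imwrite('pics/sc.png',f(s['image'],305,120,160,135,4))
E
```

```text
((np.float64(353.92857142857144), np.float64(138.54761904761904)), 42, (np.int64(349), np.int64(360), np.int64(136), np.int64(145))) ((np.float64(226.12037037037038), np.float64(207.37037037037038)), 108, (np.int64(219), np.int64(233), np.int64(201), np.int64(214)))
tri [0.53070743 0.22225217 0.17051629] top@.16 [0.53229356 0.22470568 0.16      ]
hinge [0.62170819 0.34097004 0.12      ]
end [0.46886406 0.14043338 0.12      ]
post [0.56919648 0.10800995 0.12      ]
```

View pics/tc.png

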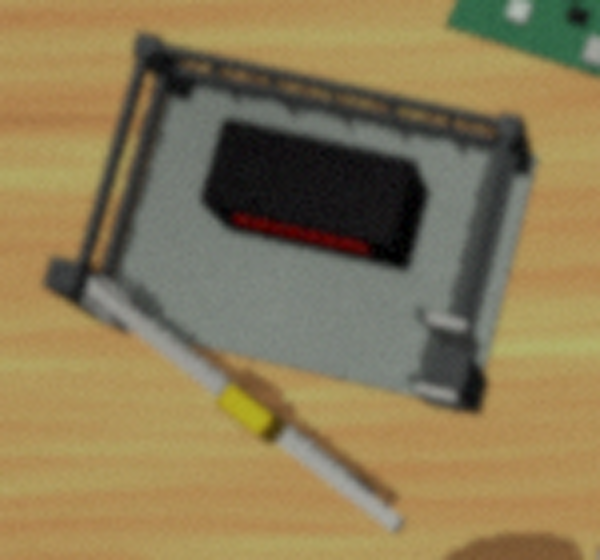

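View pics/sc.png

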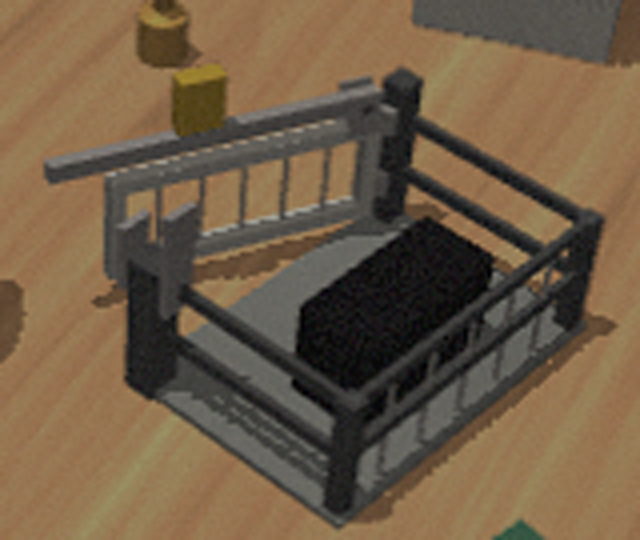

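The crops show the following, in full-image pixels:
- **Top view:** bar from (189,176) to (265,235.5), paddle top face at about (228,206), front lip at (274,203) and back stop at (277,185.5).
- **Scene view:** the paddle face is centred at about (355,145.5).

Run:
```python
from h import *
from scipy.optimize import least_squares
s=imaging.camera('scene');t=imaging.camera('top')
c4=lambda u,v:(165+(u-1.5)/4,105+(v-1.5)/4); d4=lambda u,v:(305+(u-1.5)/4,120+(v-1.5)/4)
K=lambda c:np.array([[c['fx'],0,c['cx']],[0,c['fy'],c['cy']],[0,0,1]])
def proj(c,P):
    q=R.from_euler('xyz',c['attitude']).inv().apply(P-c['position'])
    return cv2.projectPoints(q[None],np.zeros(3),np.zeros(3),K(c),np.array([c['k1'],0,0,0]))[0][0,0]
# bar-frame points (rel. bay_grip) & pixels
pts=[(t,c4(400,522),(0,-105,-25)),   # end top
 (t,c4(248,403),(0,0,22)),
 (s,d4(188,102),(0,-17*0,0)) if 0 else (s,d4(204,101),(8,0,0)),
 (s,d4(45,172),(0,-105,-32))]
def P(p,o):
    x,y,a=p[:3]; by=np.array([np.cos(a),np.sin(a),0]);bx=np.array([np.sin(a),-np.cos(a),0])
    return np.array([x,y,.15])+(bx*o[0]+by*o[1]+np.array([0,0,o[2]]))/1000
f=lambda p:np.concatenate([proj(c,P(p,o))-px for c,px,o in pts])
r=least_squares(f,[.53,.22,.92]);print('grip,yaw',r.x,'res px',r.fun.round(1))
h=P(r.x,(0,145,0));print('hinge',h, 'seen',atz(t,c4(95,285),.125))
lip=atz(t,c4(437,392),.130);back=atz(t,c4(447,322),.160)
print('lip',lip,'back',back)
# lip/back faces are 16mm each side of centre; aim lines from hinge
m=(lip+back)/2;v=h-m;a=np.arctan2(v[1],v[0]);print('dist',np.hypot(*v[:2]),'shut yaw',a,'theta',a-r.x[2])
back_yaw=np.arctan2(*(h-back)[1::-1]);lip_yaw=np.arctan2(*(h-lip)[1::-1]);print(lip_yaw,back_yaw)
o=manip.get_obs();T=R.from_euler('xyz',o['eef_rot'])
tgt=P(r.x,(0,0,0))+[0,0,.10]
print('tool shift to 0.10 above',T.inv().apply(tgt-o['tool_pos']),'turn',(T.inv()*R.from_euler('xyz',[np.pi,0,r.x[2]])).as_rotvec())
```

```text
grip,yaw [0.53330033 0.22254516 0.88635804] res px [-0.2  0.5 -0.8  0.8  0.1  2.1  0.6  0.8]
hinge [0.62497483 0.33488743 0.15      ] seen [0.61792809 0.32598527 0.125     ]
lip [0.54448667 0.11706752 0.13      ] back [0.58085323 0.10707431 0.16      ]
dist 0.23136356336213182 shut yaw 1.2981361713127617 theta 0.41177812803651415
1.216841314786067 1.379490264520308
tool shift to 0.10 above [ 0.57679125 -0.61492274 -0.03045278] turn [-5.46091665e-04 -2.50637595e-04 -4.30535361e-01]
```

Emit:
arm_command([
  [[0,0,-0.1],[0.02,-0.02,-0.03],0.07],
  [[0,0,-0.2],[0.577,-0.615,-0.05],0.07],
  [[0,0,-0.3],[0.577,-0.615,-0.05],0.07],
  [[0,0,-0.43],[0.577,-0.615,-0.04],0.07],
  [[0,0,-0.43],[0.577,-0.615,-0.04],0.07],
  [[0,0,-0.43],[0.577,-0.615,-0.03],0.07],
  [[0,0,-0.43],[0.577,-0.615,-0.03],0.07],
  [[0,0,-0.43],[0.577,-0.615,-0.03],0.07],
  [[0,0,-0.43],[0.577,-0.615,-0.03],0.07],
  [[0,0,-0.43],[0.577,-0.615,-0.03],0.07],
  [[0,0,-0.43],[0.577,-0.615,-0.03],0.07],
  [[0,0,-0.43],[0.577,-0.615,-0.03],0.07],
  [[0,0,-0.43],[0.577,-0.615,-0.03],0.07],
  [[0,0,-0.43],[0.577,-0.615,-0.03],0.07],
  [[0,0,-0.43],[0.577,-0.615,-0.03],0.07],
  [[0,0,-0.43],[0.577,-0.615,-0.03],0.07],
  [[0,0,-0.43],[0.577,-0.615,-0.03],0.07],
  [[0,0,-0.43],[0.577,-0.615,-0.03],0.07],
  [[0,0,-0.43],[0.577,-0.615,-0.03],0.07],
  [[0,0,-0.43],[0.577,-0.615,-0.03],0.07],
])

```text
time: 1.97
tool_pos: [0.5268, 0.2025, 0.2497]
eef_rot: [3.141, -0.0, 0.886]
ft_force: [0.4, -0.6, 0.3]
width: 0.0701
gripper_force: 0.0
```

Emit:
arm_command([
  [[0,0,0],[0.018,-0.007,0.03],0.07],
  [[0,0,0],[0.018,-0.007,0.05],0.07],
  [[0,0,0],[0.018,-0.007,0.05],0.07],
  [[0,0,0],[0.018,-0.007,0.05],0.07],
])

```text
time: 2.3
tool_pos: [0.5318, 0.2185, 0.1985]
eef_rot: [-3.14, 0.002, 0.886]
ft_force: [-0.7, -0.6, 0.1]
width: 0.0701
gripper_force: 0.0
```

Run:
```python
from h import *
s=imaging.camera('scene')
o=manip.get_obs();T=R.from_euler('xyz',o['eef_rot']);print(o['tool_pos'],o['eef_rot'],o['time'])
print(T.inv().apply(np.array([.5333,.2225,.15])-o['tool_pos']))
cv2.imwrite('pics/s1.png',cv2.resize(s['image'][60:210,265:465],None,fx=4,fy=4,interpolation=cv2.INTER_CUBIC))
```

```text
[0.53281114 0.21825351 0.20021003] [ 3.14133740e+00 -2.35532552e-04  8.85342684e-01] 2.35
[ 0.00358498 -0.00232251  0.05021029]
```

View pics/s1.png

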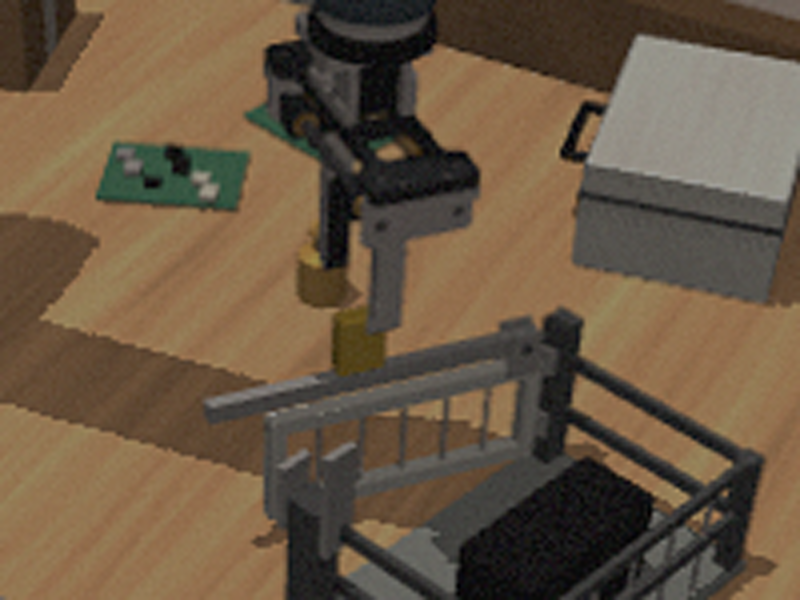

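The picture shows the open fingers straddling the yellow paddle, which is at about (358,342) in the crop, and lined up with it. I'll go down and close.

Emit:
arm_command([
  [[0,0,0],[0.003,-0.002,0.03],0.07],
  [[0,0,0],[0.003,-0.002,0.049],0.07],
  [[0,0,0],[0.003,-0.002,0.049],0.04],
  [[0,0,0],[0.003,-0.002,0.049],0.01],
  [[0,0,0],[0.003,-0.002,0.049],0.0],
  [[0,0,0],[0.003,-0.002,0.049],0.0],
  [[0,0,0],[0.003,-0.002,0.049],0.0],
  [[0,0,0],[0.003,-0.002,0.049],0.0],
  [[0,0,0],[0.003,-0.002,0.049],0.0],
  [[0,0,0],[0.003,-0.002,0.049],0.0],
])

```text
time: 3.18
tool_pos: [0.5331, 0.2222, 0.1509]
eef_rot: [3.141, -0.0, 0.886]
ft_force: [0.3, 0.8, -1.1]
width: 0.0196
gripper_force: 0.0
```

Emit:
arm_command([
  [[0,0,0],[0,0,0],0],
  [[0,0,0],[0,0,0],0],
  [[0,0,0],[0,0,0],0],
  [[0,0,0],[0,0,0],0],
])

```text
time: 3.52
tool_pos: [0.5329, 0.2223, 0.1507]
eef_rot: [-3.141, 0.0, 0.886]
ft_force: [-0.9, 1.2, 3.1]
width: 0.016
gripper_force: 30.0
```

```bash
cat > plan.py <<'E'
from h import *
# bar frame at start = tool frame axes: X=along bar y, Y=bar x, Z=down. pivot in tool coords from TCP
import sys
def rows(TCPz,phis,thetas,yaw_off=0):
    """pose rel. to start: tilt phi about pivot (paddle lifts), then swing th about hinge (anticlockwise). tool coordinates."""
    pz=TCPz-.118; piv=np.array([.120,0,pz]); hin=np.array([.145,0,0])
    for ph,th in zip(phis,thetas):
        A=R.from_rotvec([0,-ph,0]) if 0 else R.from_rotvec([0,ph,0])
        S=R.from_rotvec([0,0,-th])
        p=piv+A.apply(-piv); p=hin+S.apply(p-hin)
        print(round(ph,2),round(th,2),(S*A).as_rotvec().round(3).tolist(),p.round(4).tolist())
E
python3 - <<'E'
from plan import *
o=manip.get_obs();print(o['tool_pos'],o['eef_rot'],o['width'],o['gripper_force'],o['time'])
n=o['tool_pos'][2]
rows(n,[.06,.12,.18,.24,.3],[0]*5)
rows(n,[.3]*6,[.07,.14,.21,.28,.35,.41])
E
```

```text
[0.53285701 0.22231815 0.1507358 ] [-3.14123894e+00  4.99075442e-05  8.86227737e-01] 0.015954040967950528 29.980661273002625 3.5167
0.06 0 [0.0, 0.06, 0.0] [-0.0017, 0.0, 0.0073]
0.12 0 [0.0, 0.12, 0.0] [-0.0031, 0.0, 0.0146]
0.18 0 [0.0, 0.18, 0.0] [-0.0039, 0.0, 0.022]
0.24 0 [0.0, 0.24, 0.0] [-0.0043, 0.0, 0.0295]
0.3 0 [0.0, 0.3, 0.0] [-0.0043, 0.0, 0.0369]
0.3 0.07 [0.01, 0.3, -0.069] [-0.0039, 0.0104, 0.0369]
0.3 0.14 [0.021, 0.3, -0.139] [-0.0029, 0.0208, 0.0369]
0.3 0.21 [0.031, 0.299, -0.208] [-0.001, 0.0311, 0.0369]
0.3 0.28 [0.042, 0.298, -0.278] [0.0015, 0.0413, 0.0369]
0.3 0.35 [0.052, 0.297, -0.347] [0.0047, 0.0512, 0.0369]
0.3 0.41 [0.061, 0.296, -0.407] [0.0081, 0.0595, 0.0369]
```

Run:
```python
from plan import *
n=.1507
rows(n,[-.06,-.12,-.18,-.24,-.3],[0]*5)
```

```text
-0.06 0 [0.0, -0.06, 0.0] [0.0022, 0.0, -0.0071]
-0.12 0 [0.0, -0.12, 0.0] [0.0048, 0.0, -0.0141]
-0.18 0 [0.0, -0.18, 0.0] [0.0078, 0.0, -0.021]
-0.24 0 [0.0, -0.24, 0.0] [0.0112, 0.0, -0.0276]
-0.3 0 [0.0, -0.3, 0.0] [0.015, 0.0, -0.034]
```

Emit:
arm_command([
  [[0,-0.03,0],[0.001,0,-0.0035],0],
  [[0,-0.06,0],[0.0022,0,-0.0071],0],
  [[0,-0.09,0],[0.0035,0,-0.0106],0],
  [[0,-0.12,0],[0.0048,0,-0.0141],0],
  [[0,-0.15,0],[0.0063,0,-0.0176],0],
  [[0,-0.18,0],[0.0078,0,-0.021],0],
  [[0,-0.21,0],[0.0095,0,-0.0243],0],
  [[0,-0.24,0],[0.0112,0,-0.0276],0],
  [[0,-0.27,0],[0.0131,0,-0.0308],0],
  [[0,-0.3,0],[0.015,0,-0.034],0],
  [[0,-0.3,0],[0.015,0,-0.034],0],
])

```text
time: 4.43
tool_pos: [0.5422, 0.234, 0.1845]
eef_rot: [-3.141, 0.303, 0.887]
ft_force: [-5.0, -1.8, 2.4]
width: 0.0162
gripper_force: 30.0
```

Run:
```python
from h import *
o=manip.get_obs();T=R.from_euler('xyz',o['eef_rot']);print(o['tool_pos'],o['eef_rot'],o['width'],o['gripper_force'],o['ft_force'],o['torque'],o['time'])
s=imaging.camera('scene')
cv2.imwrite('pics/s2.png',cv2.resize(s['image'][60:210,265:465],None,fx=4,fy=4,interpolation=cv2.INTER_CUBIC))
# swing about hinge, rows in current tool axes
h=np.array([.5333,.2225,0])+.145*np.array([np.cos(.886),np.sin(.886),0])
for th in np.arange(.05,.46,.05):
    S=R.from_euler('z',th); p=h+S.apply(o['tool_pos']-h)
    print(round(th,2),(T.inv()*S*T).as_rotvec().round(3).tolist(),T.inv().apply(p-o['tool_pos']).round(4).tolist())
```

```text
[0.54216845 0.23396573 0.18452575] [-3.1410194   0.30304507  0.88702152] 0.016244730498560844 30.015013217926025 [-4.97185569 -1.77768015  2.35747531] [-0.35556302  0.47375594  0.19939785] 4.4333
0.05 [-0.015, -0.0, -0.048] [0.0001, 0.0065, -0.0]
0.1 [-0.03, -0.0, -0.095] [0.0006, 0.013, -0.0002]
0.15 [-0.045, -0.0, -0.143] [0.0013, 0.0195, -0.0004]
0.2 [-0.06, -0.0, -0.191] [0.0024, 0.0259, -0.0008]
0.25 [-0.075, -0.0, -0.239] [0.0038, 0.0323, -0.0012]
0.3 [-0.09, -0.0, -0.286] [0.0054, 0.0386, -0.0017]
0.35 [-0.104, -0.0, -0.334] [0.0074, 0.0448, -0.0023]
0.4 [-0.119, -0.0, -0.382] [0.0096, 0.0509, -0.003]
0.45 [-0.134, -0.0, -0.429] [0.0122, 0.0568, -0.0038]
```

View pics/s2.png

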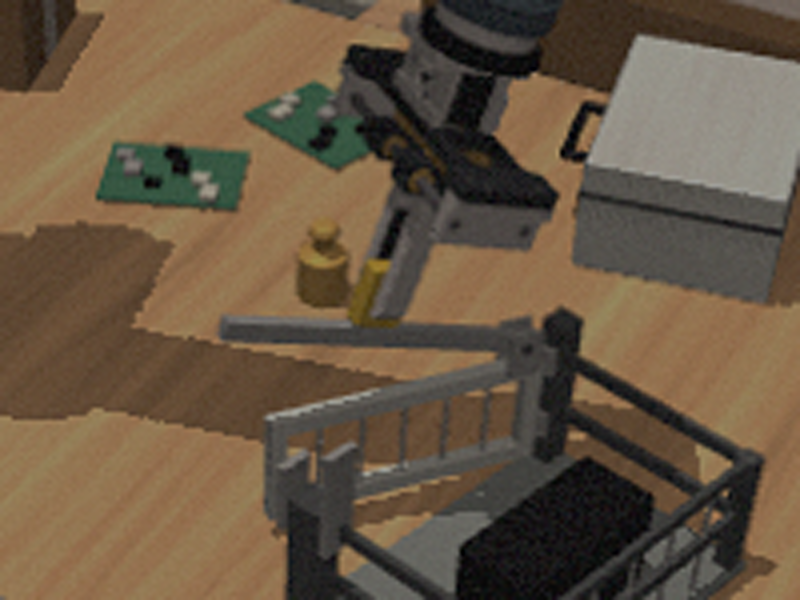

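The bar is lifted well clear and firmly held, while the gate is still ajar. Next I'll swing it toward shut.

Emit:
arm_command([
  [[-0.007,0,-0.024],[0.0,0.0032,0],0],
  [[-0.015,0,-0.048],[0.0001,0.0065,0],0],
  [[-0.022,0,-0.072],[0.0003,0.0098,-0.0001],0],
  [[-0.03,0,-0.095],[0.0006,0.013,-0.0002],0],
  [[-0.037,0,-0.119],[0.0009,0.0163,-0.0003],0],
  [[-0.045,0,-0.143],[0.0013,0.0195,-0.0004],0],
  [[-0.052,0,-0.167],[0.0018,0.0227,-0.0006],0],
  [[-0.06,0,-0.191],[0.0024,0.0259,-0.0008],0],
  [[-0.067,0,-0.215],[0.0031,0.0291,-0.001],0],
  [[-0.075,0,-0.239],[0.0038,0.0323,-0.0012],0],
  [[-0.082,0,-0.262],[0.0046,0.0355,-0.0014],0],
  [[-0.09,0,-0.286],[0.0054,0.0386,-0.0017],0],
  [[-0.097,0,-0.31],[0.0064,0.0417,-0.002],0],
  [[-0.104,0,-0.334],[0.0074,0.0448,-0.0023],0],
  [[-0.111,0,-0.358],[0.0085,0.0479,-0.0026],0],
  [[-0.111,0,-0.358],[0.0085,0.0479,-0.0026],0],
])

```text
time: 5.82
tool_pos: [0.5856, 0.2108, 0.1841]
eef_rot: [3.141, 0.299, 1.263]
ft_force: [-1.3, 4.9, -3.9]
width: 0.016
gripper_force: 30.1
```

```bash
cat > swing.py <<'E'
from h import *
o=manip.get_obs();T=R.from_euler('xyz',o['eef_rot']);p0=o['tool_pos']
h=np.array([.5333,.2225,0])+.145*np.array([np.cos(.886),np.sin(.886),0])
tx=T.as_matrix()[:,0]
print(p0,o['eef_rot'],o['width'],o['time'],'F tool',T.inv().apply(o['ft_force']),'M',T.inv().apply(o['torque']))
v=(h-p0)[:2];print('radius',np.hypot(*v),'ang',np.arctan2(v[1],v[0]))
for th in (.02,.04,.06,.08,.1):
    S=R.from_euler('z',th); p=h+S.apply(p0-h)
    print(th,(T.inv()*S*T).as_rotvec().round(3).tolist(),T.inv().apply(p-p0).round(4).tolist())
E
python3 swing.py
```

```text
[0.58560501 0.21075454 0.1840658 ] [3.14138605 0.29861751 1.26292557] 0.01595446721434251 5.8167 F tool [ 5.29184003 -2.73215604  2.49358985] M [ 0.09312091  1.17801913 -0.30262945]
radius 0.1301642988494378 ang 1.2631997197764113
0.02 [-0.006, 0.0, -0.019] [0.0, 0.0026, -0.0]
0.04 [-0.012, 0.0, -0.038] [0.0001, 0.0052, -0.0]
0.06 [-0.018, 0.0, -0.057] [0.0002, 0.0078, -0.0001]
0.08 [-0.024, 0.0, -0.076] [0.0004, 0.0104, -0.0001]
0.1 [-0.029, 0.0, -0.096] [0.0006, 0.013, -0.0002]
```

Emit:
arm_command([
  [[-0.003,0,-0.01],[0,0.0013,0],0],
  [[-0.006,0,-0.019],[0,0.0026,0],0],
  [[-0.009,0,-0.029],[0.0001,0.0039,0],0],
  [[-0.012,0,-0.038],[0.0001,0.0052,0],0],
  [[-0.012,0,-0.038],[0.0001,0.0052,0],0],
])

```text
time: 6.23
tool_pos: [0.5892, 0.2095, 0.1838]
eef_rot: [-3.139, 0.299, 1.302]
ft_force: [-6.0, 5.9, -1.3]
width: 0.016
gripper_force: 30.0
```

```bash
python3 swing.py
```

```text
[0.58923582 0.20952097 0.18380869] [-3.13880809  0.29946965  1.30208174] 0.0160109158710452 6.2333 F tool [ 4.27332661 -7.32447734  0.01704009] M [ 0.70541678  1.1868997  -0.11648935]
radius 0.13029708965222372 ang 1.2926280964080084
0.02 [-0.006, -0.0, -0.019] [0.0, 0.0026, -0.0]
0.04 [-0.012, -0.0, -0.038] [0.0001, 0.0052, -0.0]
0.06 [-0.018, -0.0, -0.057] [0.0002, 0.0078, -0.0001]
0.08 [-0.024, -0.0, -0.076] [0.0003, 0.0104, -0.0001]
0.1 [-0.03, -0.0, -0.096] [0.0005, 0.013, -0.0002]
```

Emit:
arm_command([
  [[0,0,0],[0,0.001,0],0],
  [[0,0,0],[0,0.002,0],0],
  [[0,0,0],[0,0.002,0],0],
])

```text
time: 6.48
tool_pos: [0.5892, 0.2091, 0.1832]
eef_rot: [-3.134, 0.301, 1.303]
ft_force: [-11.3, 4.8, -0.6]
width: 0.0161
gripper_force: 30.0
```

```bash
python3 swing.py | head -2
python3 - <<'E'
from h import *
s=imaging.camera('scene')
cv2.imwrite('pics/s3.png',cv2.resize(s['image'][90:240,290:490],None,fx=4,fy=4,interpolation=cv2.INTER_CUBIC))
E
```

```text
[0.58923193 0.20908335 0.18319279] [-3.13372553  0.30148746  1.30266094] 0.016143966331614277 6.4833 F tool [  1.69483958 -12.12495546   0.1448998 ] M [ 1.63087938  0.82602048 -0.15686769]
radius 0.1307190010323585 ang 1.293518812581722
```

View pics/s3.png

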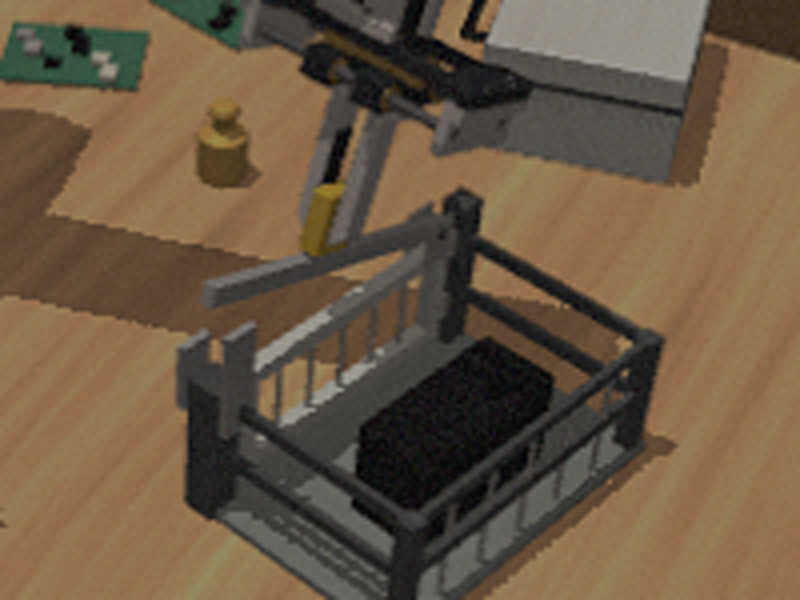

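The gate is against its hard stop: force rises with no further motion. The bar lies over the slot, at about (230,345) in the crop. I'll lower it into the catch while keeping a light push on the gate.

Emit:
arm_command([
  [[0,0.03,0],[-0.0009,-0.001,0.0036],0],
  [[0,0.06,0],[-0.0017,-0.001,0.0073],0],
  [[0,0.09,0],[-0.0024,-0.001,0.011],0],
  [[0,0.12,0],[-0.0031,-0.001,0.0146],0],
  [[0,0.15,0],[-0.0035,-0.001,0.0183],0],
  [[0,0.18,0],[-0.0039,-0.001,0.022],0],
  [[0,0.21,0],[-0.0041,-0.001,0.0258],0],
  [[0,0.24,0],[-0.0043,-0.001,0.0295],0],
  [[0,0.26,0],[-0.0043,-0.001,0.032],0],
  [[0,0.28,0],[-0.0043,-0.001,0.0345],0],
  [[0,0.29,0],[-0.0043,-0.001,0.0357],0],
  [[0,0.29,0],[-0.0043,-0.001,0.0357],0],
])

```text
time: 7.53
tool_pos: [0.5855, 0.1955, 0.1508]
eef_rot: [-3.137, 0.008, 1.301]
ft_force: [-5.4, 9.9, -3.2]
width: 0.0161
gripper_force: 30.0
```

```bash
python3 swing.py | head -2
```

```text
[0.58548676 0.19552765 0.15077465] [-3.13724917  0.00838692  1.3009768 ] 0.016131998399995757 7.5333 F tool [ 8.11992883 -7.86827663  3.12640545] M [ 1.03690867  1.28564637 -0.14096136]
radius 0.14478216984141795 ang 1.2942687890862914
```

Emit:
arm_command([
  [[0,0,0],[0,-0.001,0],0.01],
  [[0,0,0],[0,-0.001,0],0.03],
  [[0,0,0],[0,-0.001,0],0.05],
  [[0,0,0],[0,-0.001,0],0.06],
  [[0,0,0],[0,-0.001,0],0.06],
  [[0,0,0],[0,-0.001,0],0.06],
  [[0,0,0],[0,-0.001,0],0.06],
  [[0,0,0],[0,-0.001,-0.01],0.06],
  [[0,0,0],[0,-0.001,-0.03],0.06],
  [[0,0,0],[0,-0.001,-0.06],0.06],
  [[0,0,0],[0,-0.001,-0.1],0.06],
  [[0,0,0],[-0.02,-0.08,-0.15],0.06],
  [[0,0,0],[-0.02,-0.16,-0.15],0.06],
  [[0,0,0],[-0.02,-0.16,-0.15],0.06],
  [[0,0,0],[-0.02,-0.16,-0.15],0.06],
  [[0,0,0],[-0.02,-0.16,-0.15],0.06],
  [[0,0,0],[-0.02,-0.16,-0.15],0.06],
  [[0,0,0],[-0.02,-0.16,-0.15],0.06],
])

```text
time: 9.03
tool_pos: [0.4284, 0.2193, 0.3026]
eef_rot: [3.139, 0.009, 1.301]
ft_force: [0.5, 0.3, -0.6]
width: 0.0598
gripper_force: 0.0
```

Run:
```python
from h import *
s=imaging.camera('scene');t=imaging.camera('top')
f=lambda im,x,y,w,h:cv2.resize(im[y:y+h,x:x+w],(400,400*h//w),interpolation=cv2.INTER_CUBIC)
cv2.imwrite('pics/f.png',np.hstack([f(s['image'],310,120,150,150),f(t['image'],165,95,150,150)]))
```

```text
(no output)
```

View pics/f.png

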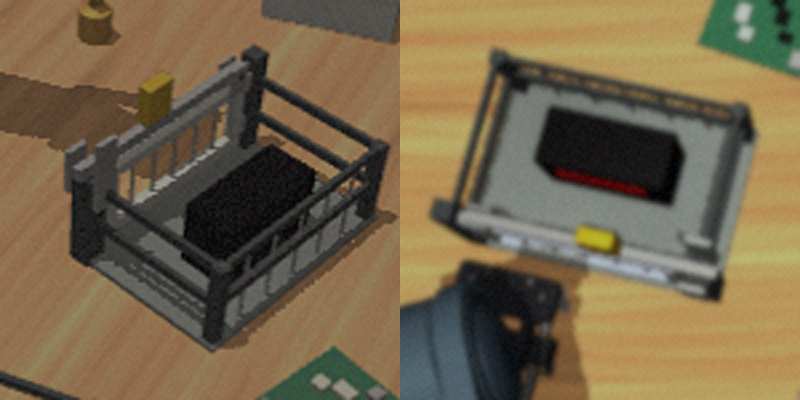

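The gate is flush shut. The bar is level and lies between the lip and back stop at about (85,155) in the scene half. The paddle is upright and the gripper is clear.

```bash
python3 -c "
from workcell import order
print(order.hand_in())"
```

```text
the job is handed in; nothing more can be done
None
```

The yellow-paddle gate is fully shut with its bar down in the catch, the gripper is clear of it, the red bay was left alone, and the job is handed in at about 9 s of the 37 s allowed.

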